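Open the filter cover of a bench vacuum pump

ROBOT

A 6-joint arm with a two-finger parallel gripper is mounted at the origin on the work surface. World frame = base frame: x ahead of the robot, y to its left, z up, the work surface at z = 0. Lengths are in m, angles in rad, forces in N, time in s.
With the tool pointing down it reaches from about 0.375 to 0.9 m from the base axis. Payload 3.1 kg.
Tool frame: the origin (TCP) lies midway between the tips of the shut fingers; the grasp point (between the pads) lies 19 mm behind it; z points along the fingers, y is the line along which they close (so a half turn about z gives the same grasp; the last joint's range is limited). The gripper opens to 87 mm and grips with 3 to 60 N. Pads are 19 mm wide; open, the fingers measure 117 mm over their backs; the gripper's body (75 mm by 190 mm) begins 51 mm behind the grasp point.
Start: joints at [-1.488, 0.527, 1.433, -0, 1.181, -0.178], TCP at [0.161, -0.604, 0.223] pointing down, gripper open.
Joint ranges: [-3.08, 3.08], [-0.75, 2.2], [0.22, 2.44], [-1.43, 4.57], [0, 2.65], [-2.85, 2.85]. Speed limits (rad/s): [2.79, 2.79, 3.14, 3.14, 3.14, 3.14].

INTERFACE

Orientations are given as a unit quaternion [x, y, z, w].
In Python, from rig import get_obs, cams, job gives the robot as it stands.
- The arm moves only by the tool servo_tool, never from a script. Its argument "moves" is text: rows parted by semicolons, each of 5 numbers parted by spaces: the shift along the tool's x, y, z in m, then the turn about the tool's z in degrees, then the finger opening in m, from 0 to 0.087. In form: dx dy dz spin claw; .... A call has 1 to 10 rows; each row is the pose to reach, as a shift and turn from the pose commanded when the call began, along the tool's axes at that moment; what a row does not reach only later rows make up. A row lasts 1/12 s, in which the tool goes at most 41.7 mm and 7.16 degrees, less where a joint would pass 70% of its speed; a pose out of reach is approached as far as the arm can. A call with a gripper value outside its range is refused whole. The fingers move at their own pace and stop on an object; "grip_force" is the grip in N (left out, the last holds). Time passes only in rows, so rows that repeat a pose let the fingers close. It gives the time, the measured TCP pose, the force, the opening and the grip force at its end, in the units of the state.
- get_obs(): the state, without advancing time (a new reading comes with each control period).
- cams.camera(name): name is "scene" or "top" or "wrist"; returns the picture (384x512x3 uint8, blue, green, red); there is no depth.
- cams.camera_model(name): a dict with "fx", "fy", "cx", "cy" (pixels), "R" (3x3) and "t" (3): a world point X has camera coordinates R X + t. Camera axes: x right, y down, z forward; pixel columns grow to the right and rows downward; lengths in m; the calibration is good to about 2 mm. A picture is of the moment at which its call begins: read the wrist's pose just before it. camera_model takes no time and is no camera call; for the wrist camera it gives the pose at the moment of the call.
- job.hand_in(): hands the job in; it is judged then, once.
The state is a dict: "time": time; "q": joint angles; "joint_velocities": joint speeds; "joint_torque": joint torques, N m; "position": TCP position; "tool_rot": TCP orientation; "ft_force": force on the tool from outside, world axes, zero at the start; "moment": the same for the moment, N m; "grip_width": finger opening in m; "grip_force": force on a finger pad.
Only numpy, scipy, OpenCV 4.12 (cv2) and the standard library are available. Lean on these libraries where they do the work, as an engineer would, in place of code of your own. Each camera call takes 0.05 s, during which the arm holds its last target. There are 200 camera calls.

TASK

Open up the vacuum pump's filter for inspection: press in the snap tab at the end of the filter cover, and with the tab held in push the cover along its guides until it is off its seat and the filter opening is completely uncovered. Only press and push: the cover must not be lifted or tipped, and ends lying flat and still on top of the pump with its tab sprung back up. Do not disturb the bottle, the beaker or the spare filter beside the pump.

Things in the scene. Friction and masses are not known exactly. Their poses are not given: they have to be found in the camera images.
- pump: Fixed bench pump, white casing, bare aluminium deck, 264 (x) x 150 (y) x 145 mm high. Origin: centre of its underside; +x is the way the filter cover slides off. Deck 145 mm up, x -132 to +132 mm; its far end has no stop. Filter opening in the deck: x -74 to -14, y -28 to +28 mm, pleats 4 mm down. End stops 8 mm high stand behind the seated cover.
- rail_lips (a point): Centre of the lipped part of the guides, at deck level. Guide rails with inner faces at y = +-48.5 mm; for 70 mm (x +-35 mm from here) they are 12 mm high with lips, 3 mm thick, reaching in to y = +-40 mm, undersides 9 mm above the deck, that hold the cover down. From there on in +x the guides are 6 mm high without lips, for another 112 mm.
- cover: Loose grey plastic filter cover, 110 (x) x 94 (y) x 26 mm high, about 125 g. Origin at deck level, 46 mm behind its front end; seated at x = -48 mm in the pump's frame, axes as the pump's. Louvred dome 74 mm wide, x -30 to +46, on side flanges 8 mm high. Behind the dome the snap tab lies open from above. 98 mm of travel uncovers the opening; beyond 134 mm it overhangs the deck's far end.
- snap_tab (a joint): Springy T-shaped tongue of the cover, rad: 0 up (latched), 0.095 fully down (8 N on the pad, 7 mm at its end). Up, its 94 mm crossbar stands behind the ends of the rail lips and blocks the cover (2 mm play); above 0.065 (6 N) it passes under them. Springs back when let go; after 10 mm of travel the lips hold it down, until about 85 mm, where it springs up.
- tab_pad (a point): Centre of the top of the tab's press pad, 34 x 34 mm, ribbed, between the dome's near wall (18 mm ahead, +x) and the tab's free end (16 mm behind); 13.5 mm above the deck when up. Pressed 6 mm down here it is fully in (4.5 mm frees the cover). Nothing stands above it; the lips' inner edges are 40 mm to either side.
- push_wall (a point): On the outer face of the dome's near wall, the wall to push in +x, at mid width, 20 mm above the deck. The wall is 74 mm wide and spans 17 to 26 mm above the deck, right in front of the tab pad.
- heel_left (a point): Rear end of the cover's left (+y) heel (low foot beside the tab, 4 mm high), at deck level, 34 mm from the cover's centre line, 64 mm behind its origin: the rearmost part of the cover.
- heel_right (a point): Rear end of the cover's right (-y) heel, at deck level, 34 mm from the centre line, 64 mm behind the cover's origin.
- opening_far_edge (a point): Middle of the filter opening's far (+x) edge at deck level; fixed to the pump, at x = -14 mm in its frame.
- bottle: Bystander: amber glass bottle with a black cap, 60 mm diameter, 125 mm high, standing on the bench beside the pump. Origin at the centre of its underside.
- beaker: Bystander: empty glass beaker, 68 mm diameter, 85 mm high, standing on the bench beside the pump. Origin at the centre of its underside.
- spare_filter: Bystander: spare filter cartridge, white frame with pleats, 60 x 56 x 20 mm, lying on the bench beside the pump. Origin at the centre of its underside.
Not all that is in view belongs to the job. There is more than one size of the cover; the one meant has the size given above.

How it is judged:
By the outcome, as a careful person would: the job done as asked, in the order asked, and still so for the second after the job is handed in, with the robot touching nothing.
It also fails if it takes over 32 s, if anything falls off the work surface, if the arm or the gripper's body presses on something with over 40 N, if the wrist force passes 120 N, or if a joint passes its speed limit or range.

## Working session

There is one attempt and no reset: what is moved stays moved. The work goes in short steps, Python scripts to look and compute and a tool call to move; the robot and the scene stay as the last step left them, time stands still between calls to the robot, and variables do not carry over. Pictures are saved under pics/ and viewed, at most 10 in all, crops included, and the job is handed in when it is done.

Besides the shell and the picture viewer there is one more tool, called after "Call:" by a JSON object that holds its "name" and its "arguments", one argument or row to a line. servo_tool: Moves the arm, as the interface text tells. Its arguments: {"type":"object","properties":{"moves":{"type":"string"},"grip_force":{"type":"number"}},"required":["moves"]}

```bash
mkdir -p pics
python3 - <<'E'
from rig import get_obs,cams
import cv2
o=get_obs();print(o)
for n in("scene","top"):
    cv2.imwrite(f"pics/{n}0.png",cams.camera(n))
    print(n,cams.camera_model(n))
E
```

```text
{'time': 0.0, 'q': array([-1.48846556e+00,  5.28482855e-01,  1.43389767e+00, -8.77813007e-06,
        1.18140543e+00, -1.78509959e-01]), 'joint_velocities': array([ 8.54878261e-04,  1.69510689e-04, -7.20288257e-04,  1.80819323e-03,
        2.08879717e-03,  4.60473858e-05]), 'joint_torque': array([-3.52281950e-04, -4.40035915e+01, -1.76593298e+01,  6.32991409e-02,
        5.84449363e-02, -1.65338565e-04]), 'position': array([ 0.16114165, -0.60310843,  0.22156287]), 'tool_rot': array([ 9.91506499e-01,  1.30052525e-01,  4.86632208e-05, -1.09557872e-03]), 'ft_force': array([-0.56636551,  0.01999898,  0.2214168 ]), 'moment': array([-0.00134104, -0.00464273,  0.03909456]), 'grip_force': 0.0, 'grip_width': 0.08700520505190591}
scene {'fx': 387.52100964058087, 'fy': 387.52100964058087, 'cx': 255.2431031751332, 'cy': 187.73584219237816, 'R': array([[ 0.46576339,  0.88486528,  0.00882647],
       [ 0.61403437, -0.31599259, -0.72326377],
       [-0.63720189,  0.34228954, -0.69051547]]), 't': array([-0.31015753, -0.22723337,  1.23982679])}
top {'fx': 482.63617409188424, 'fy': 482.63617409188424, 'cx': 248.4630229930353, 'cy': 193.41081503349184, 'R': array([[-1.97169443e-03, -9.99574303e-01,  2.91088398e-02],
       [-9.98885047e-01,  5.95668053e-04, -4.72049595e-02],
       [ 4.71675253e-02, -2.91694586e-02, -9.98460999e-01]]), 't': array([0.02233538, 0.53424372, 1.29962277])}
```

View pics/scene0.png

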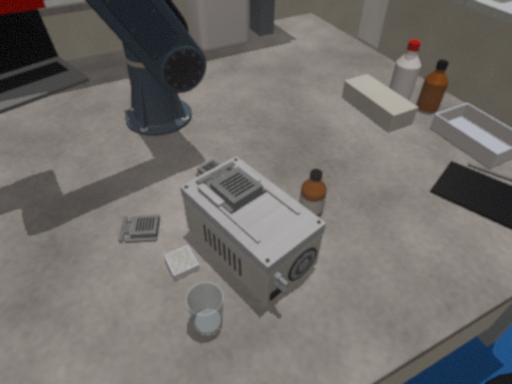

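View pics/top0.png

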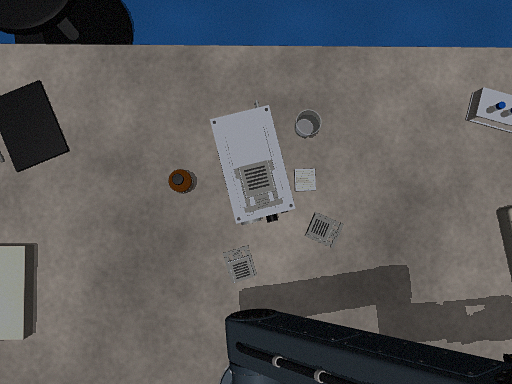

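The scene shows the white pump at (250,235), with the near end of its deck toward the robot. Things that could be taken for the cover, in top pixels: the one on the pump (257,182), a loose one on the bench at (323,228), and another at (240,262). I choose the one seated on the pump and check it in a close crop.

Run:
```python
import cv2
a=cv2.imread("pics/top0.png")[96:236,190:340]
cv2.imwrite("pics/crop0.png",cv2.resize(a,None,fx=4.2,fy=4.2,interpolation=cv2.INTER_CUBIC))
```

```text
(no output)
```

View pics/crop0.png

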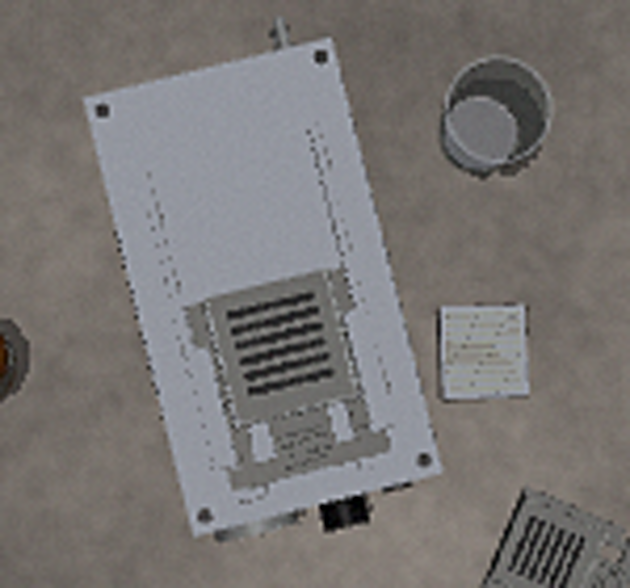

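The crop shows the seated cover with its dome at crop (282,345) and its tab pad near (305,440). The deck corners are at about (83,98), (330,38), (441,472) and (195,537). The bench covers are loose decoys.

```bash
cat > h.py <<'E'
import numpy as np, cv2
from rig import get_obs,cams
from scipy.spatial.transform import Rotation as Ro
def ray(m,px,z):
    R,t=m["R"],m["t"];C=-R.T@t
    d=R.T@np.array([(px[0]-m["cx"])/m["fx"],(px[1]-m["cy"])/m["fy"],1])
    return C+d*(z-C[2])/d[2]
def proj(m,X):
    c=m["R"]@X+m["t"];return np.array([m["fx"]*c[0]/c[2]+m["cx"],m["fy"]*c[1]/c[2]+m["cy"]])
def fit(L,W):  # planar rigid fit: local->world
    L,W=np.array(L)[:,:2],np.array(W)[:,:2]
    l,w=L-L.mean(0),W-W.mean(0)
    a=np.arctan2((l[:,0]*w[:,1]-l[:,1]*w[:,0]).sum(),(l*w).sum())
    M=np.array([[np.cos(a),-np.sin(a)],[np.sin(a),np.cos(a)]])
    o=W.mean(0)-M@L.mean(0)
    return a,o,W-(L@M.T+o)
E
python3 - <<'E'
from h import *
m=cams.camera_model("top")
cr=[(83,98),(330,38),(441,472),(195,537)]
W=[ray(m,(190+(c+.5)/4.2-.5,96+(r+.5)/4.2-.5),.145) for c,r in cr]
L=[(.132,.075),(.132,-.075),(-.132,-.075),(-.132,.075)]
a,o,res=fit(L,W);print(np.degrees(a),o,res*1e3)
M=np.array([[np.cos(a),-np.sin(a)],[np.sin(a),np.cos(a)]])
p=lambda x,y:o+M@[x,y]
for n,x,s in(("dome wall",-.078,1),("pad",-.096,1),("tab end",-.112,1)):print(n,p(x,0),np.hypot(*p(x,0)))
print("crop of pad/dome front", [(proj(m,np.r_[p(x,0),z])-[190,96])*4.2 for x,z in((-.096,.1585),(-.002,.171),(-.078,.171))])
ob=get_obs();R=Ro.from_quat(ob["tool_rot"]).as_matrix();print(R.round(3))
d=np.r_[p(-.096,0),.25]-ob["position"];print("shift tool",R.T@d)
print("tool y angle",np.degrees(np.arctan2(R[1,1],R[0,1])))
E
```

```text
14.202180464104798 [0.60129988 0.01652369] [[ 0.19155576 -0.4663063 ]
 [-0.49565517  0.19924078]
 [ 0.4729702   1.21244433]
 [-0.16887079 -0.94537881]]
dome wall [ 0.52568387 -0.00261316] 0.5256903659888922
pad [ 0.50823402 -0.00702936] 0.5082826318358074
tab end [ 0.49272305 -0.01095487] 0.49284481306578204
crop of pad/dome front [array([302.89087422, 442.3263707 ]), array([263.2535922 , 282.05052663]), array([296.29988858, 411.00947283])]
[[ 0.966  0.258 -0.   ]
 [ 0.258 -0.966  0.002]
 [ 0.    -0.002 -1.   ]]
shift tool [ 0.48911419 -0.48654195 -0.0272412 ]
tool y angle -75.05471396057081
```

The pump's yaw is 14.2°, and the fit residuals are about 1 mm or less. The dome front predicted at crop (263,282) matches the picture. I'll move to hover over the pad with the fingers shut.

Call:
{"name": "servo_tool", "arguments": {
  "moves": "0.1 -0.1 -0.03 0 0; 0.489 -0.487 -0.03 0.8 0; 0.489 -0.487 -0.03 0.8 0; 0.489 -0.487 -0.03 0.8 0; 0.489 -0.487 -0.03 0.8 0; 0.489 -0.487 -0.03 0.8 0; 0.489 -0.487 -0.03 0.8 0; 0.489 -0.487 -0.03 0.8 0; 0.489 -0.487 -0.03 0.8 0; 0.489 -0.487 -0.03 0.8 0",
  "grip_force": 20
}}

```text
time: 0.93
position: [0.3704, -0.2425, 0.2434]
tool_rot: [0.992, 0.123, -0.0, -0.0]
ft_force: [1.5, -1.1, 0.7]
grip_width: 0.0284
grip_force: 0.0
```

Call:
{"name": "servo_tool", "arguments": {
  "moves": "0.17 -0.175 0 0 0; 0.17 -0.175 0 0 0; 0.17 -0.175 0 0 0; 0.17 -0.175 0 0 0; 0.17 -0.175 0.01 0 0; 0.17 -0.175 0.02 0 0; 0.17 -0.175 0.03 0 0; 0.17 -0.175 0.03 0 0; 0.17 -0.175 0.03 0 0; 0.17 -0.175 0.03 0 0"
}}

```text
time: 1.77
position: [0.4919, -0.034, 0.2137]
tool_rot: [0.992, 0.123, -0.0, 0.0]
ft_force: [-0.3, 0.2, 0.1]
grip_width: 0.0003
grip_force: 0.0
```

```bash
cat >> h.py <<'E'
A=np.radians(14.2);O=np.array([.6013,.0165])
MP=np.array([[np.cos(A),-np.sin(A)],[np.sin(A),np.cos(A)]])
def where():
    o=get_obs();R=Ro.from_quat(o["tool_rot"]).as_matrix()
    print("t",round(o["time"],2),"pump xyz mm",(np.r_[MP.T@(o["position"][:2]-O),o["position"][2]-.145]*1e3).round(1),"yaw",np.degrees(np.arctan2(R[1,0],R[0,0])).round(2),"F(pump)",(np.r_[MP.T@o["ft_force"][:2],o["ft_force"][2]]).round(2),"gw",o["grip_width"])
E
python3 - <<'E'
from h import *
where()
im=cams.camera("wrist");m=cams.camera_model("wrist")
for x,y,z in((-78,0,20),(-96,0,13.5),(-112,0,14.5),(-78,37,26),(-78,-37,26),(-132,75,0),(-132,-75,0)):
    print((x,y),proj(m,np.r_[O+MP@[x/1e3,y/1e3],.145+z/1e3]).round(0))
cv2.imwrite("pics/w1.png",im)
E
```

```text
t 1.77 pump xyz mm [-118.4  -22.1   68.7] yaw 14.08 F(pump) [-0.24  0.32  0.09] gw 0.0002825429150580675
(-78, 0) [223. 156.]
(-96, 0) [225. 179.]
(-112, 0) [225. 200.]
(-78, 37) [169. 157.]
(-78, -37) [276. 157.]
(-132, 75) [136. 218.]
(-132, -75) [320. 218.]
```

View pics/w1.png

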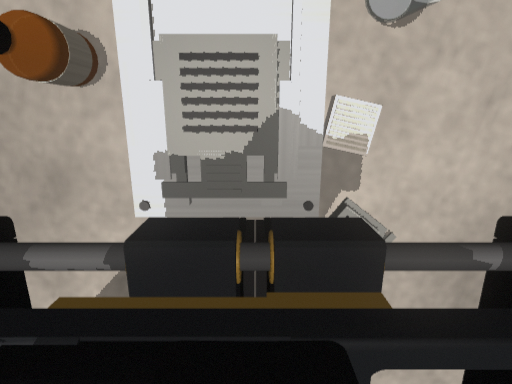

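The wrist view agrees with the prediction. The dome's near wall is at row ~156 (cols 164–280), the crossbar at row ~190, and the deck corners at (134,218) and (320,218), all within about 2 mm. I'll move over the pad, close behind the wall, and descend to just above it.

Call:
{"name": "servo_tool", "arguments": {
  "moves": "0.027 -0.022 0 0 0; 0.027 -0.022 0 0 0; 0.027 -0.022 0.02 0 0; 0.027 -0.022 0.035 0 0; 0.027 -0.022 0.046 0 0; 0.027 -0.022 0.046 0 0; 0.027 -0.022 0.046 0 0"
}}

```text
time: 2.4
position: [0.5127, -0.0064, 0.1677]
tool_rot: [0.992, 0.122, -0.0, -0.0]
ft_force: [-0.1, 0.2, -0.4]
grip_width: 0.0004
grip_force: 0.0
```

Run:
```python
from h import *
where()
```

```text
t 2.4 pump xyz mm [-91.5  -0.5  22.7] yaw 14.04 F(pump) [-0.09  0.19 -0.44] gw 0.00037254260011695115
```

Call:
{"name": "servo_tool", "arguments": {
  "moves": "0 0 0.006 0 0; 0 0 0.009 0 0; 0 0 0.011 0 0; 0 0 0.013 0 0; 0 0 0.014 0 0; 0 0 0.014 0 0"
}}

```text
time: 2.9
position: [0.5136, -0.006, 0.1547]
tool_rot: [0.992, 0.123, 0.001, 0.001]
ft_force: [-2.4, -1.0, 8.6]
grip_width: 0.0004
grip_force: 4.1
```

Run:
```python
from h import *
where()
```

```text
t 2.9 pump xyz mm [-90.5  -0.3   9.7] yaw 14.17 F(pump) [-2.61 -0.36  8.64] gw 0.0003527114431321084
```

Call:
{"name": "servo_tool", "arguments": {
  "moves": "0 0 0.001 0 0; 0 0 0.002 0 0; 0 0 0.002 0 0; 0 0 0.002 0 0"
}}

```text
time: 3.23
position: [0.5137, -0.006, 0.1536]
tool_rot: [0.992, 0.123, 0.001, 0.001]
ft_force: [-2.9, -1.1, 12.8]
grip_width: 0.0006
grip_force: 6.6
```

Run:
```python
from h import *
where()
```

```text
t 3.23 pump xyz mm [-90.4  -0.3   8.6] yaw 14.18 F(pump) [-3.07 -0.37 12.8 ] gw 0.0005877631498542053
```

The tab is fully in, at about 13 N against its stop. Now I'll push with it held.

Call:
{"name": "servo_tool", "arguments": {
  "moves": "0.002 0 0 0 0; 0.004 0 0 0 0; 0.006 0 0 0 0; 0.008 0 0 0 0; 0.010 0 0 0 0; 0.012 0 0 0 0; 0.014 0 0 0 0; 0.014 0 0 0 0"
}}

```text
time: 3.9
position: [0.5249, -0.0023, 0.1536]
tool_rot: [0.992, 0.124, -0.001, 0.0]
ft_force: [-7.1, -2.6, 16.8]
grip_width: 0.0007
grip_force: 8.5
```

Run:
```python
from h import *
where()
```

```text
t 3.9 pump xyz mm [-78.7   0.5   8.6] yaw 14.21 F(pump) [-7.49 -0.81 16.8 ] gw 0.0007430656404743036
```

Call:
{"name": "servo_tool", "arguments": {
  "moves": "0.003 0 0 0 0; 0.006 0 0 0 0; 0.009 0 -0.0005 0 0; 0.012 0 -0.001 0 0; 0.016 0 -0.001 0 0; 0.020 0 -0.001 0 0; 0.024 0 -0.001 0 0; 0.028 0 -0.001 0 0; 0.032 0 -0.001 0 0; 0.035 0 -0.001 0 0"
}}

```text
time: 4.73
position: [0.5595, 0.0064, 0.1539]
tool_rot: [0.992, 0.123, -0.001, 0.0]
ft_force: [-4.0, -1.2, 10.1]
grip_width: 0.0003
grip_force: 5.0
```

Run:
```python
from h import *
where()
m=cams.camera_model("top");cv2.imwrite("pics/t2.png",cv2.resize(cams.camera("top")[96:236,190:340],None,fx=4.2,fy=4.2,interpolation=cv2.INTER_CUBIC))
```

```text
t 4.73 pump xyz mm [-43.    0.5   8.9] yaw 14.19 F(pump) [-4.21 -0.15 10.08] gw 0.00034965262653155786
```

View pics/t2.png

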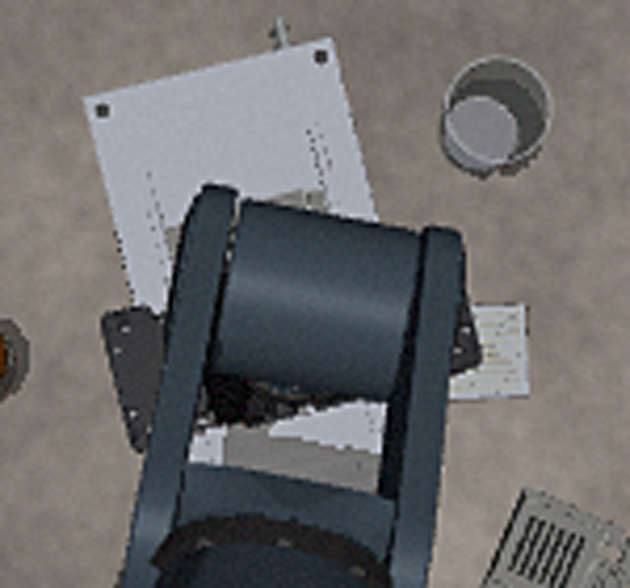

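The cover slides: its front right corner went from crop (335,270) to about (318,195), and the force is modest. Pushing on.

Call:
{"name": "servo_tool", "arguments": {
  "moves": "0.004 0 0 0 0; 0.008 0 0 0 0; 0.012 0 0 0 0; 0.016 0 0 0 0; 0.020 0 0 0 0; 0.024 0 0 0 0; 0.028 0 0 0 0; 0.031 0 0 0 0; 0.034 0 0 0 0; 0.036 0 0 0 0"
}}

```text
time: 5.62
position: [0.5945, 0.0152, 0.1539]
tool_rot: [0.992, 0.123, -0.001, 0.0]
ft_force: [-5.0, -1.9, 8.8]
grip_width: 0.0003
grip_force: 4.7
```

Run:
```python
from h import *
where()
```

```text
t 5.62 pump xyz mm [-7.   0.4  8.9] yaw 14.18 F(pump) [-5.26 -0.6   8.81] gw 0.00031469877627258064
```

Call:
{"name": "servo_tool", "arguments": {
  "moves": "0.004 0 0 0 0; 0.008 0 0 0 0; 0.012 0 0 0 0; 0.016 0 0 0 0; 0.020 0 0 0 0; 0.024 0 0 0 0; 0.028 0 0 0 0; 0.031 0 0 0 0; 0.033 0 0 0 0; 0.033 0 0 0 0"
}}

```text
time: 6.45
position: [0.627, 0.0233, 0.1541]
tool_rot: [0.992, 0.123, -0.0, 0.0]
ft_force: [-3.6, -0.5, 8.4]
grip_width: 0.0004
grip_force: 4.6
```

Run:
```python
from h import *
where()
m=cams.camera_model("wrist");cv2.imwrite("pics/w3.png",cams.camera("wrist"))
for x in(-74,-14,132):print(x,[proj(m,np.r_[O+MP@[x/1e3,y],.145]).round(0) for y in(-.028,.028)])
```

```text
t 6.45 pump xyz mm [26.6  0.3  9.1] yaw 14.17 F(pump) [-3.63  0.35  8.36] gw 0.0003758854250937876
-74 [array([296., 365.]), array([216., 365.])]
-14 [array([299., 289.]), array([213., 289.])]
132 [array([310.,  42.]), array([203.,  42.])]
```

View pics/w3.png

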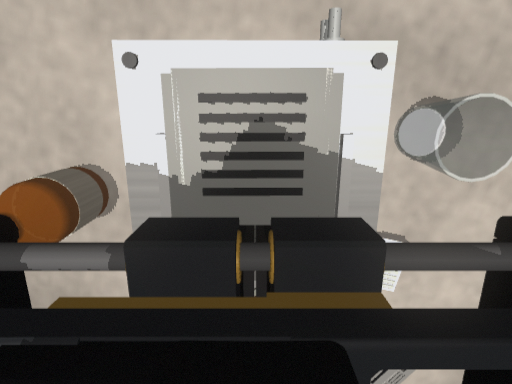

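The cover's front edge is at row ~70, about 17 mm short of the deck's end (row 42), so travel is about 114 mm. That is inside the 98–134 mm window. Now I'll let go softly, easing back and up.

Call:
{"name": "servo_tool", "arguments": {
  "moves": "-0.001 0 -0.002 0 0; -0.002 0 -0.004 0 0; -0.003 0 -0.007 0 0; -0.004 0 -0.010 0 0; -0.004 0 -0.020 0 0; -0.004 0 -0.040 0 0; -0.004 0 -0.07 0 0; -0.004 0 -0.1 0 0; -0.04 0 -0.1 0 0; -0.08 0 -0.1 0 0"
}}

```text
time: 7.33
position: [0.5525, 0.0034, 0.2552]
tool_rot: [0.992, 0.124, 0.004, 0.001]
ft_force: [-0.8, -1.1, -0.1]
grip_width: 0.0006
grip_force: 0.0
```

Call:
{"name": "servo_tool", "arguments": {
  "moves": "-0.04 0 0 0 0; -0.08 0 0 0 0; -0.1 0 0 0 0; -0.1 0 0 0 0; -0.1 0 0 0 0; -0.1 0 0 0 0; -0.1 0 0 0 0"
}}

```text
time: 7.92
position: [0.4545, -0.0207, 0.2529]
tool_rot: [0.992, 0.123, 0.001, 0.0]
ft_force: [0.0, -0.3, 0.4]
grip_width: 0.0002
grip_force: 0.0
```

Run:
```python
from h import *
where()
m=cams.camera_model("wrist");cv2.imwrite("pics/w4.png",cams.camera("wrist"))
for x,z in((-74,0),(-14,0),(2,0),(36,26),(112,8),(132,0)):print(x,[proj(m,np.r_[O+MP@[x/1e3,y],.145+z/1e3]).round(0) for y in(-.028,.028)])
cv2.imwrite("pics/s4.png",cv2.resize(cams.camera("scene")[130:320,110:360],None,fx=3,fy=3,interpolation=cv2.INTER_CUBIC))
```

```text
t 7.92 pump xyz mm [-1.515e+02 -1.000e-01  1.079e+02] yaw 14.16 F(pump) [-0.04 -0.33  0.38] gw 0.00023427563701046916
-74 [array([287., 104.]), array([223., 104.])]
-14 [array([290.,  27.]), array([221.,  27.])]
2 [array([290.,   5.]), array([220.,   5.])]
36 [array([296., -64.]), array([215., -64.])]
112 [array([ 296., -180.]), array([ 214., -180.])]
132 [array([ 296., -206.]), array([ 215., -206.])]
```

View pics/w4.png

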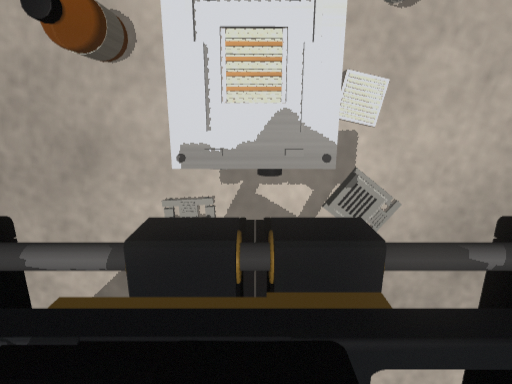

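View pics/s4.png

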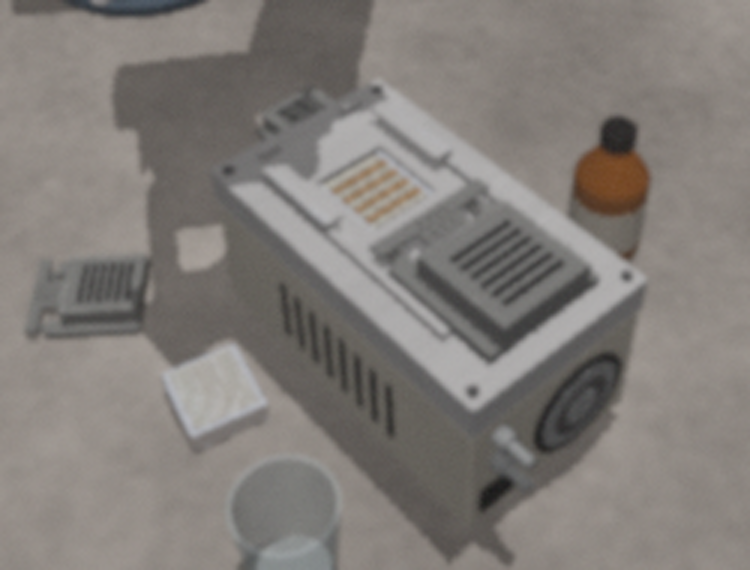

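The wrist view shows the whole opening clear (cols 221–287, rows 27–104). The scene view shows the cover flat at (500,270), past the lips with its tab up, and the bystanders are where they were.

```bash
python3 -c "
from rig import job
print(job.hand_in())"
```

```text
the job is handed in; nothing more can be done
None
```

The job is handed in: with the tab pressed in, the cover slid about 114 mm off its seat and lies flat on the deck with the tab sprung up, the filter opening is fully clear, and the bottle, beaker and spare filter were not touched.

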